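# Fish a dropped screwdriver out of an instrument housing through its service hatch

### The arm

A 6-joint arm with a two-finger parallel gripper is mounted at the origin on a cart in front of the work surface, level with it; the furniture and walls round the work are solid. World frame = base frame: x ahead of the robot, y to its left, z up, the work surface at z = 0. Lengths are in m, angles in degrees, forces in N, time in s.
With the tool pointing down it reaches from about 0.3 to 0.75 m from the base axis. Payload 8.5 kg.
Tool frame: the origin (TCP) lies between the finger pads; the fingertips stand 17 mm ahead of it and the grasp point (between the pads) lies 2 mm behind it; z points along the fingers, y is the direction in which the jaws open and shut (so a half turn about z gives the same grasp; the last joint's range is limited). The gripper opens to 85 mm and grips with 20 to 120 N. Pads are 22 mm wide; open, the fingers measure 114 mm over their backs; the gripper's body (76 mm by 85 mm) begins 54 mm behind the grasp point. The pads swing forward as they close: fully open they stand 13 mm farther back than shut.
Start: joints at [-81.205, 21.807, 74.336, -0, 83.858, -12.336], TCP at [0.198, -0.513, 0.248] pointing down, gripper open.
Joint ranges: [-178.18, 178.18], [-50.72, 133.34], [12.68, 142.11], [-81.47, 261.47], [9.98, 163.14], [-165.26, 165.26]. Speed limits (degrees/s): [136.94, 136.94, 180, 180, 180, 180].

### API

Orientations are given as a 3x3 rotation matrix whose columns are the frame's x, y, z axes.
In Python, from rig import readout, eyes, env gives the robot as it stands.
- The arm moves only by the tool arm_command, never from a script. Its argument "rows" is text: rows parted by semicolons, each of 7 numbers parted by spaces: the closure, from 0 (fully open) to 1 (shut), then the shift along the tool's x, y, z in mm, then the turn, a rotation vector about the tool's x, y, z in degrees. In form: grip dx dy dz rx ry rz; .... A call has 1 to 5 rows; each row shifts and turns the commanded pose from where the row before left it, along the tool's axes as they then stand; what a row does not reach is not made up. A row lasts 1/12 s, in which the tool goes at most 41.7 mm and 7.16 degrees, less where a joint would pass 70% of its speed; a pose out of reach is approached as far as the arm can. A call with a gripper value outside its range is refused whole. The fingers move at their own pace and stop on an object; "squeeze" is the grip in N (left out, the last holds). Time passes only in rows, so rows that do not move let the fingers close. It gives the time, the measured TCP pose, the force and the opening at its end, in the units of the state.
- readout.observe(): the state, without advancing time (a new reading comes with each control period).
- eyes.get_image(name): name is "side" or "top" or "wrist"; returns the picture (480x640x3 uint8, red, green, blue); there is no depth.
- eyes.camera_model(name): a dict with "mtx" (3x3 intrinsics, pixels), "view" (4x4, takes a point from world to camera coordinates). Camera axes: x right, y up, looking along -z (the intrinsics and any distortion apply to the point x, -y, -z); pixel columns grow to the right and rows downward; lengths in m; the calibration is good to about 2 mm. A picture is of the moment at which its call begins: read the wrist's pose just before it. camera_model takes no time and is no camera call; for the wrist camera it gives the pose at the moment of the call.
- env.close_job(): hands the job in, once; it reports no verdict.
The state is a dict: "time_s": time; "q": joint angles; "qvel": joint speeds; "joint_efforts": joint torques, N m; "position": TCP position; "tool_rot": TCP orientation; "ft_force": force on the tool from outside, world axes, zero at the start; "wrist_torque": the same for the moment, N m; "grip_width": finger opening in m.
Only numpy, scipy, OpenCV 4.12 (cv2) and the standard library are available. Lean on these libraries where they do the work, as an engineer would, in place of code of your own. Each camera call takes 0.05 s, during which the arm holds its last target. There are 200 camera calls.

### The job

The blue screwdriver has dropped into the low grey instrument housing and is longer than the open service hatch. Take it by the handle, tilt it, bring it out handle first through the hatch, and finish still holding it in the gripper, still, with every part of it at least 5 cm above the top of the housing. Do not shove the housing about, and leave the brass-coloured weight, the orange block and the blue memory stick where they are.

Things in the scene. Friction and masses are not known exactly. Their poses are not given: they have to be found in the camera images.
- housing: Low grey hollow sheet-metal housing, 260 (x) x 180 (y) x 55 mm high, 3 kg, loose on the bench (slides if pushed hard). Origin: centre of its underside; x along its length, towards the robot (within 0.45 rad of straight at it, world -x), z up. Floor, walls and top are 4 mm thick, 47 mm clear inside. The top is closed but for one hatch, x = -15 to +100 mm, y = -70 to +70 mm.
- hatch (a point): Centre of the hatch (115 mm along the housing's x, 140 mm along its y), at the level of the housing's top face, 55 mm above the bench; axes as the housing's.
- driver_grip (a point): Point on the axis of the screwdriver's blue handle (24 mm thick, 92 mm long), 42 mm from its butt: grasp here. Own +y axis runs from blade to handle. At the start the screwdriver (0.05 kg) lies flat on the housing's floor, handle under the hatch, pointing to the robot along the housing's +x (within 0.15 rad), this point 46 to 66 mm beyond the hatch's far edge (x = -15 mm).
- driver_end (a point): Butt end of the handle, on the axis. The whole screwdriver is 176 mm long.
- driver_tip (a point): Blade end of the screwdriver, on the axis, 129 mm from driver_grip. The handle ends 50 mm from driver_grip towards the blade; then come a collar 10 mm thick, 6 mm long, and a round steel shank of 3.4 mm, which at the start reaches under the closed part of the housing's top away from the robot.
- weight: Bystander: small brass-coloured cylinder weight, 24 mm across, 39 mm tall, on the bench beyond the far end of the housing. Origin: centre of its underside.
- block: Bystander: orange block 30 x 40 x 22 mm on the bench to the left of the housing. Origin: centre of its underside.
- stick: Bystander: blue memory stick 17 x 52 x 9 mm lying on the closed top of the housing away from the robot. Origin: centre of its underside.

How it is judged (in metres and radians):
On the way:
1. the screwdriver, held in the fingers, is tilted through the hatch: butt of the handle above the housing's top, blade still below it (height (world z) of driver_end above 0.06 m and height (world z) of driver_tip below 0.053 m and horizontal distance between driver_end and hatch below 0.14 m and contact force between driver and the fingers above 0.5 N), for 0.05 s.
At the end, for the whole second after the job is handed in: Screwdriver held still in the fingers, not touching the housing, blade tip over 100 mm and butt over 105 mm above the bench (45 and 50 mm above the housing). Housing flat; housing, weight and block within 25 mm, stick within 30 mm of where they began (height (world z) of driver_end above 0.105 m and height (world z) of driver_tip above 0.1 m and contact force between driver and the fingers above 0.5 N and contact force between driver and housing below 0.1 N and linear speed of driver below 0.03 m/s and distance of each of housing, weight, block from where it was at the start of the episode below 0.025 m and angle between housing's own z axis and vertical below 0.05 rad and distance of stick from where it was at the start of the episode below 0.03 m); the arm keeps its last pose, push and grip.
It fails at once if the housing is shoved more than 25 mm or tipped (distance of housing from where it was at the start of the episode above 0.025 m or angle between housing's own z axis and vertical above 0.12 rad).
It fails at once if a bystander is knocked over or away (distance of any of weight, block from where it was at the start of the episode above 0.025 m or angle between weight's own z axis and vertical above 0.6 rad or distance of stick from where it was at the start of the episode above 0.03 m).
It also fails if it takes over 35 s, if anything falls off the work surface, if the arm or the gripper's body presses on something with over 40 N, if the wrist force passes 120 N, or if a joint passes its speed limit or range.

## Working session

There is one attempt and no reset: what is moved stays moved. The work goes in short steps, Python scripts to look and compute and a tool call to move; the robot and the scene stay as the last step left them, time stands still between calls to the robot, and variables do not carry over. Pictures are saved under pics/ and viewed, about 8 in all and at most 12, crops included, and the job is handed in when it is done.

Besides the shell and the picture viewer there is one more tool, called as name(argument=value, ...), one argument or row to a line, values as JSON. arm_command: Moves the arm, as the interface text tells. Its arguments: {"type":"object","properties":{"rows":{"type":"string"},"squeeze":{"type":"number"}},"required":["rows"]}

```bash
mkdir -p pics; ls; python3 - <<'E'
from rig import readout, eyes, env
import cv2,numpy as np
for n in ("top","side"):
    im=eyes.get_image(n); cv2.imwrite(f"pics/{n}0.png",im[:,:,::-1])
    m=eyes.camera_model(n); print(n,m["mtx"],np.round(m["view"],4).tolist(), [k for k in m])
print(readout.observe())
E
```

```text
pics
top [[457.04052908   0.         323.34859749]
 [  0.         457.04052908 241.18336023]
 [  0.           0.           1.        ]] [[-0.0127, -0.9988, 0.0464, -0.0906], [0.9968, -0.009, 0.0789, -0.6494], [-0.0784, 0.0473, 0.9958, -0.8536], [0.0, 0.0, 0.0, 1.0]] ['mtx', 'view']
side [[613.13318715   0.         324.82840774]
 [  0.         613.13318715 237.71209877]
 [  0.           0.           1.        ]] [[0.9951, -0.0984, 0.0078, -0.6403], [0.0437, 0.5095, 0.8594, -0.0432], [-0.0885, -0.8548, 0.5113, -0.895], [0.0, 0.0, 0.0, 1.0]] ['mtx', 'view']
{'time_s': 0.1, 'q': array([-8.12072313e+01,  2.18406726e+01,  7.43804055e+01, -6.71705370e-04,
        8.38582642e+01, -1.23367299e+01]), 'qvel': array([ 0.09478992, -0.15937814, -0.13677741,  0.02110388,  0.09590955,
       -0.0161662 ]), 'joint_efforts': array([ 4.44841571e-03, -4.49223053e+01, -2.31653935e+01, -1.17244490e-04,
        3.65006410e-03,  1.85590073e-05]), 'position': array([ 0.19821118, -0.51278278,  0.24774033]), 'tool_rot': array([[ 9.32767645e-01,  3.60478115e-01, -2.23198943e-04],
       [ 3.60478071e-01, -9.32766687e-01,  1.36672864e-03],
       [ 2.84483224e-04, -1.35529858e-03, -9.99999041e-01]]), 'ft_force': array([-0.77240579, -0.02316191, -0.06845436]), 'wrist_torque': array([-0.05519519,  0.0429416 ,  0.03968041]), 'grip_width': 0.08530556341183512}
```

View pics/top0.png

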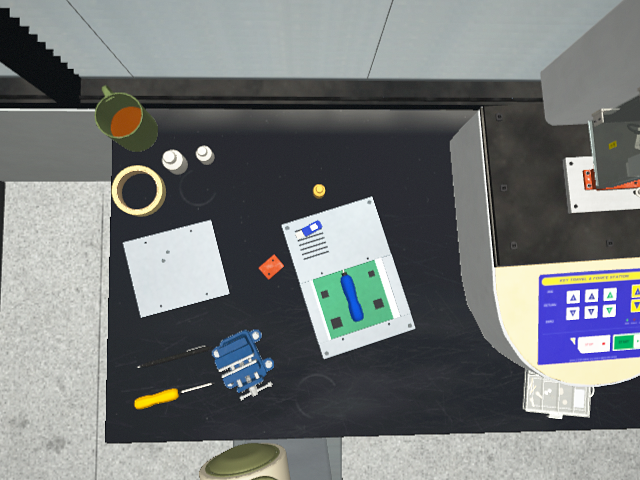

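View pics/side0.png

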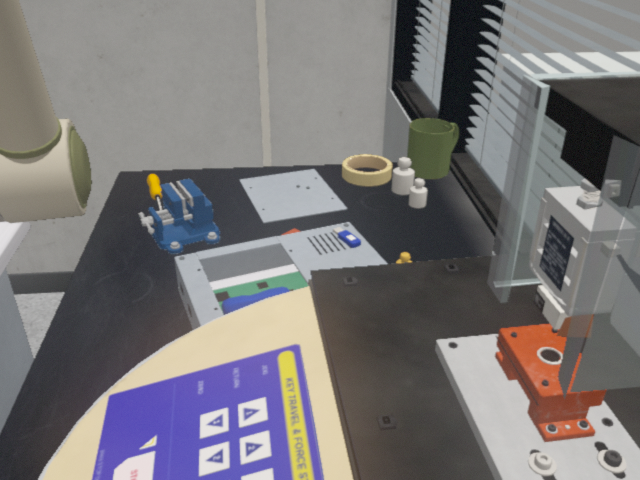

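The top view shows the housing with corners near (282,226), (372,197), (414,327) and (325,358). The handle runs from about (345,275) to (355,320), and there is a tall machine to the right. The side view is partly blocked by that machine. Next I'll enlarge the hatch.

```bash
cat > h.py <<'E'
from rig import readout, eyes, env
import cv2,numpy as np
def proj(n,P,m=None):
    m=m or eyes.camera_model(n); P=np.atleast_2d(P); V=np.array(m["view"])
    c=P@V[:3,:3].T+V[:3,3]; c=c*[1,-1,-1]; p=c@np.array(m["mtx"]).T
    return p[:,:2]/p[:,2:]
def back(n,uv,z,m=None):
    m=m or eyes.camera_model(n); uv=np.atleast_2d(uv).astype(float); V=np.array(m["view"]); R=V[:3,:3]; o=-R.T@V[:3,3]
    d=np.c_[uv,np.ones(len(uv))]@np.linalg.inv(np.array(m["mtx"])).T*[1,-1,-1]@R
    return o+d*((z-o[2])/d[:,2])[:,None]
E
python3 - <<'E'
from h import *
im=cv2.imread("pics/top0.png")
c=im[185:365,265:425]; cv2.imwrite("pics/crop.png",cv2.resize(c,None,fx=3.33,fy=3.33,interpolation=cv2.INTER_CUBIC))
print(proj("top",[[.198,-.513,.25],[.198,-.513,.0],[0,0,0],[.3,0,0]]))
for uv in [(450,140),(497,265),(525,370)]: print(uv,*[back("top",uv,z).round(3) for z in (0,.1,.2,.3)])
print(back("top",[[282,226],[372,197],[414,327],[325,358]],.055).round(4))
E
```

```text
[[628.92963561 544.47990291]
 [537.8376803  470.05327285]
 [274.83046712 588.87788896]
 [274.14252828 423.73066476]]
(450, 140) [[ 0.856 -0.362  0.   ]] [[ 0.826 -0.328  0.1  ]] [[ 0.795 -0.294  0.2  ]] [[ 0.765 -0.26   0.3  ]]
(497, 265) [[ 0.599 -0.449  0.   ]] [[ 0.597 -0.406  0.1  ]] [[ 0.595 -0.362  0.2  ]] [[ 0.593 -0.319  0.3  ]]
(525, 370) [[ 0.39  -0.497  0.   ]] [[ 0.411 -0.448  0.1  ]] [[ 0.432 -0.399  0.2  ]] [[ 0.453 -0.351  0.3  ]]
[[ 0.6753 -0.0195  0.055 ]
 [ 0.7293 -0.1896  0.055 ]
 [ 0.4847 -0.263   0.055 ]
 [ 0.4315 -0.0967  0.055 ]]
```

View pics/crop.png

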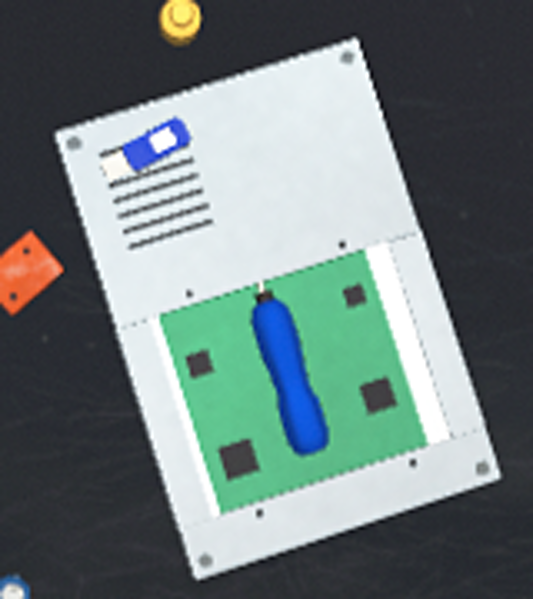

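The crop shows the handle from (262,295) to the butt at (310,453), with the hatch edges clear. The machine is on the arm's swing path, so I'll triangulate its height and work out the poses.

```bash
cat >> h.py <<'E'
def crop(uv): return (np.atleast_2d(uv)+.5)/3.33-.5+[265,185]
E
python3 - <<'E'
from h import *
def tri(a,b):
    best=min(((np.linalg.norm(proj("side",back("top",a,z))[0]-b),z) for z in np.arange(0,.6,.002)))
    return best,back("top",a,best[1]).round(3)
print("deck corner near",tri((495,265),(312,268))); print("far",tri((482,107),(500,258)))
print("campos",[(-np.array(eyes.camera_model(n)["view"])[:3,:3].T@np.array(eyes.camera_model(n)["view"])[:3,3]).round(3) for n in("top","side")])
C=back("top",crop([[56,132],[357,39],[499,477],[196,578]]),.055)[:,:2]
print(C.round(4),[np.linalg.norm(C[i]-C[(i+1)%4]).round(4) for i in range(4)])
c=C.mean(0); xa=(C[2]+C[3]-C[0]-C[1]); xa/=np.linalg.norm(xa); ya=(C[2]+C[1]-C[0]-C[3]); 
yh=np.array([-xa[1],xa[0]]); print("c",c,"xa",xa,"ang from -x deg",np.degrees(np.arctan2(-xa[1],-xa[0])),"y check",ya@yh)
loc=lambda P:np.c_[(P-c)@xa,(P-c)@yh].round(4)
H=back("top",crop([[160,315],[365,250],[428,447],[218,515]]),.055)[:,:2]; print("hatch loc",loc(H))
D=back("top",crop([[310,455],[263,296]]),.016)[:,:2]; print("driver",D,loc(D),np.linalg.norm(D[0]-D[1]))
y=D[0]-D[1]; y/=np.linalg.norm(y); g=D[0]-.042*y; print("grip",g,loc(g[None]),"y",y,"ang",np.degrees(np.arctan2(y[1],y[0])),"reach",np.linalg.norm(g))
B=back("side",[[348,238]],.06);print("stick",B,back("top",crop([[150,148]]),.06))
E
```

```text
deck corner near ((np.float64(0.6063218163928883), np.float64(0.202)), array([[ 0.595, -0.358,  0.202]]))
far ((np.float64(82.52637715196023), np.float64(0.216)), array([[ 0.844, -0.342,  0.216]]))
campos [array([ 0.579, -0.056,  0.905]), array([ 0.56 , -0.806,  0.5  ])]
[[ 0.6785 -0.0186]
 [ 0.7305 -0.1894]
 [ 0.4831 -0.2639]
 [ 0.4312 -0.094 ]] [np.float64(0.1785), np.float64(0.2584), np.float64(0.1777), np.float64(0.2586)]
c [ 0.58082682 -0.14144293] xa [-0.95704892 -0.28992649] ang from -x deg 16.85355515393367 y check 0.35621549656458934
hatch loc [[-0.0141 -0.0644]
 [-0.014   0.0564]
 [ 0.1011  0.056 ]
 [ 0.1006 -0.0669]]
driver [[ 0.49326903 -0.16286623]
 [ 0.58572551 -0.13697899]] [[ 0.09   -0.0049]
 [-0.006  -0.0029]] 0.09601224179911262
grip [ 0.53371358 -0.15154201] [[ 0.048 -0.004]] y [-0.96296559 -0.26962433] ang -164.3580863347994 reach 0.5548109300667327
stick [[ 0.66822805 -0.07440423  0.06      ]] [[ 0.66859513 -0.07103671  0.06      ]]
```

Measurements agree with the given sizes: the housing comes out at 259x178 mm, the grip point is at x ≈ 46–48 mm in the housing frame, and the machine deck is about 0.20 m high. I'll raise the tool first and plan the approach.

```bash
cat >> h.py <<'E'
from scipy.spatial.transform import Rotation as Ro
D=np.array([-.963,-.2696,0]); D/=np.linalg.norm(D); G=np.array([.535,-.1512,.016])
def Rt(a):  # a: lean, + = fingers pointing away from robot
    x=-D; z=np.array([0,0,-1.]); return np.c_[x,np.cross(z,x),z]@Ro.from_euler("y",a,degrees=True).as_matrix()
def plan(p,R,n,p0=None,R0=None):
    s=readout.observe(); p0=s["position"] if p0 is None else p0; R0=s["tool_rot"] if R0 is None else R0
    w=Ro.from_matrix(R0.T@R).as_rotvec()/n; d=(np.asarray(p)-p0)/n; Rk=R0
    for k in range(n):
        print(np.r_[Rk.T@d*1000,np.degrees(w)].round(1).tolist()); Rk=Rk@Ro.from_rotvec(w).as_matrix()
    return np.asarray(p),R
E
python3 - <<'E'
from h import *
s=readout.observe(); p0=s["position"]+[0,0,.08]
plan([.535-.01,-.1512,.22],Rt(15),15,p0)
E
```

```text
[29.0, -14.6, 7.2, -0.1, 1.0, 0.4]
[28.8, -14.8, 7.7, -0.1, 1.0, 0.4]
[28.6, -15.0, 8.2, -0.1, 1.0, 0.4]
[28.3, -15.2, 8.7, -0.1, 1.0, 0.4]
[28.1, -15.4, 9.1, -0.1, 1.0, 0.4]
[27.8, -15.6, 9.6, -0.1, 1.0, 0.4]
[27.5, -15.7, 10.1, -0.1, 1.0, 0.4]
[27.2, -15.9, 10.5, -0.1, 1.0, 0.4]
[27.0, -16.1, 11.0, -0.1, 1.0, 0.4]
[26.7, -16.3, 11.5, -0.1, 1.0, 0.4]
[26.4, -16.5, 11.9, -0.1, 1.0, 0.4]
[26.0, -16.6, 12.3, -0.1, 1.0, 0.4]
[25.7, -16.8, 12.8, -0.1, 1.0, 0.4]
[25.4, -17.0, 13.2, -0.1, 1.0, 0.4]
[25.0, -17.2, 13.6, -0.1, 1.0, 0.4]
```

arm_command(
  rows="0 0 0 -20 0 0 0; 0 0 0 -30 0 0 0; 0 0 0 -30 0 0 0",
  squeeze=40,
)

```text
time_s: 0.35
position: [0.1982, -0.5126, 0.3286]
tool_rot: [[0.933, 0.36, -0.0], [0.36, -0.933, 0.003], [0.001, -0.003, -1.0]]
ft_force: [0.1, -0.8, 0.5]
grip_width: 0.0858
```

arm_command(
  rows="0 29 -14.6 0 0 0 0.4; 0 29 -14.8 0 0 0 0.4; 0.3 29 -15 0 0 0 0.4; 0.3 29 -15.2 0 0 0 0.4; 0.3 29 -15.4 0 0 0 0.4",
)

```text
time_s: 0.77
position: [0.3089, -0.3909, 0.3281]
tool_rot: [[0.945, 0.327, -0.0], [0.327, -0.945, 0.001], [-0.0, -0.001, -1.0]]
ft_force: [0.1, -0.3, 0.2]
grip_width: 0.0596
```

arm_command(
  rows="0.3 29 -15.6 0 0 0 0.4; 0.3 29 -15.6 0 0 0 0.4; 0.3 29 -15.8 0 0 0 0.4; 0.3 29 -16 0 0 0 0.4; 0.3 29 -16 0 0 0 0.4",
)

```text
time_s: 1.18
position: [0.4218, -0.2702, 0.3281]
tool_rot: [[0.956, 0.294, -0.0], [0.294, -0.956, 0.0], [-0.0, -0.001, -1.0]]
ft_force: [0.1, -0.0, -0.2]
grip_width: 0.0596
```

```bash
python3 - <<'E'
from h import *
s=readout.observe(); print(s["position"],s["grip_width"],s["ft_force"])
print((s["tool_rot"]@[0,0,1]).round(3)); plan(G+D*.01+[0,0,.16],Rt(15),5)
E
```

```text
[ 0.4217668  -0.27018985  0.3281295 ] 0.059573543103894504 [ 0.11080554 -0.00770619 -0.15861519]
[-0.  0. -1.]
[26.7, -16.1, 30.4, -0.0, 3.0, 0.3]
[24.9, -16.3, 31.8, -0.0, 3.0, 0.3]
[23.2, -16.4, 33.0, -0.0, 3.0, 0.3]
[21.3, -16.6, 34.2, -0.0, 3.0, 0.3]
[19.4, -16.7, 35.2, -0.0, 3.0, 0.3]
```

arm_command(
  rows="0.3 25 -15 25 0 3 0.3; 0.3 25 -16 26 0 3 0.3; 0.3 23 -16 27 0 3 0.3; 0.3 21 -16 28 0 3 0.3; 0.3 20 -17 28 0 3 0.3",
)

```text
time_s: 1.6
position: [0.521, -0.1574, 0.2054]
tool_rot: [[0.93, 0.269, 0.25], [0.259, -0.963, 0.074], [0.261, -0.004, -0.965]]
ft_force: [-0.3, 0.3, 0.5]
grip_width: 0.0598
```

arm_command(
  rows="0.3 0 0 0 0 0 0",
)

```text
time_s: 1.68
position: [0.5199, -0.1543, 0.2019]
tool_rot: [[0.931, 0.272, 0.243], [0.26, -0.962, 0.08], [0.256, -0.011, -0.967]]
ft_force: [-1.1, 0.1, -1.2]
grip_width: 0.0599
```

```bash
python3 - <<'E'
from h import *
s=readout.observe(); print(s["position"],s["grip_width"],s["ft_force"])
m=eyes.camera_model("wrist"); im=eyes.get_image("wrist"); cv2.imwrite("pics/w1.png",im[:,:,::-1])
print("proj grip,butt,handle end, axis at 30mm",proj("wrist",[G,G+.044*D,G-.05*D],m).round(0))
plan(G+[0,0,.06],Rt(15),4)
E
```

```text
[ 0.51989414 -0.1543386   0.20192039] 0.059858746770623375 [-1.14073299  0.11631748 -1.2458857 ]
proj grip,butt,handle end, axis at 30mm [[327. 257.]
 [327. 303.]
 [327. 204.]]
[-4.3, 0.0, 32.0, -0.1, 0.0, 0.0]
[-4.4, -0.1, 32.0, -0.1, 0.0, 0.0]
[-4.4, -0.1, 32.0, -0.1, 0.0, 0.0]
[-4.4, -0.2, 32.0, -0.1, 0.0, 0.0]
```

View pics/w1.png

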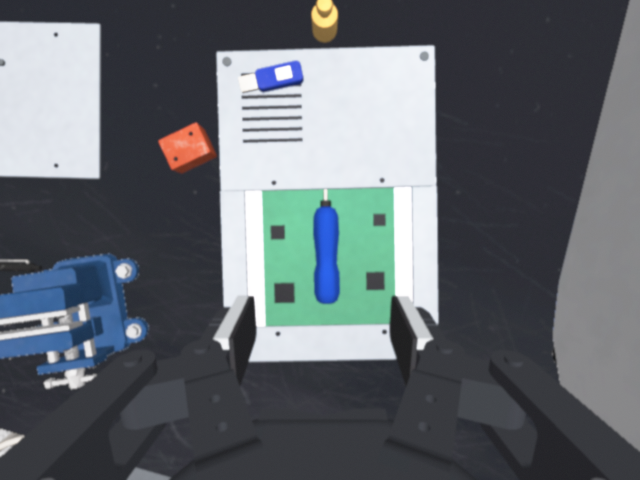

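The wrist view shows the handle from (326,207) to (327,304), within 3 px of the prediction of 204 to 303. The line-up is good, so I'm descending.

arm_command(
  rows="0.3 -4.4 0 32 0 0 0; 0.3 -4.4 0 32 0 0 0; 0.3 -4.4 0 32 0 0 0; 0.3 -4.4 0 28 0 0 0; 0.3 0 0 0 0 0 0",
)

```text
time_s: 2.15
position: [0.5334, -0.154, 0.0785]
tool_rot: [[0.932, 0.27, 0.242], [0.259, -0.963, 0.076], [0.254, -0.009, -0.967]]
ft_force: [-1.2, -0.3, -0.2]
grip_width: 0.0596
```

```bash
python3 - <<'E'
from h import *
s=readout.observe(); print(s["position"],s["grip_width"],s["ft_force"])
plan([*(G+.003*D)[:2],.027],Rt(15),5)
E
```

```text
[ 0.53337214 -0.15395431  0.07852593] 0.059569298979525676 [-1.16651197 -0.259195   -0.16657906]
[-2.7, -0.4, 9.9, -0.1, 0.1, -0.0]
[-2.8, -0.4, 9.9, -0.1, 0.1, -0.0]
[-2.8, -0.4, 9.9, -0.1, 0.1, -0.0]
[-2.8, -0.4, 9.9, -0.1, 0.1, -0.0]
[-2.8, -0.4, 9.9, -0.1, 0.1, -0.0]
```

arm_command(
  rows="0.3 -2.8 -0.4 10 -0.1 0 0; 0.3 -2.8 -0.4 10 -0.1 0 0; 0.3 -2.8 -0.4 10 -0.1 0 0; 0.3 -2.8 -0.4 10 -0.1 0 0; 0.3 -2.8 -0.4 9.5 0 0 0",
)

```text
time_s: 2.57
position: [0.5345, -0.1536, 0.0325]
tool_rot: [[0.93, 0.268, 0.253], [0.26, -0.963, 0.065], [0.261, 0.006, -0.965]]
ft_force: [-0.4, -0.4, -0.6]
grip_width: 0.06
```

arm_command(
  rows="0.3 0 0 0 0 0 0; 0.5 0 0 0 0 0 0; 0.5 0 0 0 0 0 0",
)

```text
time_s: 2.82
position: [0.5341, -0.1529, 0.032]
tool_rot: [[0.93, 0.268, 0.251], [0.26, -0.963, 0.065], [0.26, 0.004, -0.966]]
ft_force: [-0.0, 0.4, -0.1]
grip_width: 0.0426
```

arm_command(
  rows="0.5 -1 0 4.5 0 0 0; 0.5 0 0 0 0 0 0; 0.7 0 0 0 0 0 0; 0.8 0 0 0 0 0 0; 0.8 0 0 0 0 0 0",
)

```text
time_s: 3.23
position: [0.5339, -0.1523, 0.0266]
tool_rot: [[0.93, 0.268, 0.25], [0.26, -0.963, 0.066], [0.259, 0.003, -0.966]]
ft_force: [-1.2, 1.4, 3.2]
grip_width: 0.0227
```

arm_command(
  rows="1 0 0 0 0 0 0; 1 0 0 0 0 0 0; 1 0 0 0 0 0 0",
)

```text
time_s: 3.48
position: [0.5339, -0.1524, 0.0266]
tool_rot: [[0.93, 0.268, 0.25], [0.26, -0.963, 0.066], [0.259, 0.004, -0.966]]
ft_force: [-1.5, 1.2, 5.8]
grip_width: 0.0227
```

```bash
python3 - <<'E'
from h import *
s=readout.observe(); print(s["position"],s["grip_width"],s["ft_force"])
m=eyes.camera_model("wrist"); im=eyes.get_image("wrist"); cv2.imwrite("pics/w2.png",im[:,:,::-1])
# rotate driver about tip to 20deg, 5 rows (tool rigid with driver)
p0=s["position"]; R0=s["tool_rot"]
tip=G-.129*D; ax=np.array([-D[1],D[0],0]); 
def go(a,shift):  # driver elevation a deg, tip shift (along D, up)
    Q=Ro.from_rotvec(np.radians(a)*np.cross(D,[0,0,1])); return tip+Q.apply(p0-tip)+shift[0]*D+np.array([0,0,shift[1]]),Q.as_matrix()@R0
st=(p0,R0)
np.savez("grasp.npz",p0=p0,R0=R0)
for a,sh in [(5,(0,.003)),(10,(0,.003)),(15,(0,.003)),(20,(.003,.003)),(24,(.01,.003)),(28,(.02,.003)),(32,(.03,.004)),(36,(.037,.004)),(40,(.045,.004))]:
    print(a,sh,end=" "); st=plan(*go(a,sh),1,*st)
E
```

```text
[ 0.53390132 -0.15235112  0.02656322] 0.022674768424520653 [-1.53144559  1.16088649  5.77726277]
5 (0, 0.003) [5.1, 0.0, -13.5, -0.0, -5.0, -0.0]
10 (0, 0.003) [4.3, 0.0, -10.6, -0.0, -5.0, -0.0]
15 (0, 0.003) [4.3, 0.0, -10.6, -0.0, -5.0, -0.0]
20 (0.003, 0.003) [1.3, 0.0, -10.6, -0.0, -5.0, -0.0]
24 (0.01, 0.003) [-3.6, 0.0, -7.9, -0.0, -4.0, -0.0]
28 (0.02, 0.003) [-6.5, 0.0, -6.9, -0.0, -4.0, -0.0]
32 (0.03, 0.004) [-6.6, 0.0, -7.2, -0.0, -4.0, -0.0]
36 (0.037, 0.004) [-3.3, 0.0, -6.4, -0.0, -4.0, -0.0]
40 (0.045, 0.004) [-4.1, 0.0, -5.6, -0.0, -4.0, -0.0]
```

View pics/w2.png

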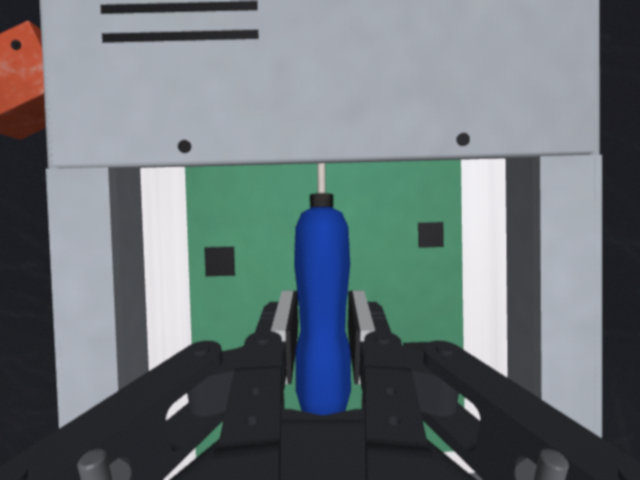

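The wrist view shows the pads on the handle's waist at about (325,335), with the shank entering under the lip at (321,165). The grip is sound, so I'm tilting about the tip.

arm_command(
  rows="1 0 0 -3 0 0 0; 1 4 0 -10.5 0 -5 0; 1 4.3 0 -10.5 0 -5 0; 1 4.3 0 -10.5 0 -5 0; 1 0 0 0 0 0 0",
)

```text
time_s: 3.95
position: [0.5424, -0.1508, 0.0644]
tool_rot: [[0.963, 0.269, 0.003], [0.269, -0.963, -0.007], [0.001, 0.008, -1.0]]
ft_force: [0.3, 0.9, -1.2]
grip_width: 0.0232
```

```bash
cat >> h.py <<'E'
def state():  # driver estimate assuming rigid in the grasp
    g=np.load("grasp.npz"); s=readout.observe(); Q=s["tool_rot"]@g["R0"].T
    f=lambda P:s["position"]+Q@(P-g["p0"])
    pts=[f(G-.129*D),f(G),f(G+.047*D)]
    xa=np.array([-.957,-.29]); c=np.array([.5808,-.1414])
    for n,P in zip(("tip","grip","butt"),pts): print(n,P.round(4),"housing-x",((P[:2]-c)@xa).round(4))
    print("F",s["ft_force"].round(1),"w",s["grip_width"],"elev",np.degrees(np.arcsin((Q@D)[2])).round(1)); return pts,s
E
python3 - <<'E'
from h import *
state()
E
```

```text
tip [ 0.6609 -0.1169  0.0205] housing-x -0.0837
grip [ 0.5408 -0.1504  0.0538] housing-x 0.0408
butt [ 0.4971 -0.1626  0.0659] housing-x 0.0862
F [ 0.3  0.9 -1.2] w 0.023211556288904957 elev 15.0
```

```bash
python3 - <<'E'
from h import *
g=np.load("grasp.npz"); p0,R0=g["p0"],g["R0"]; tip=G-.129*D
def go(a,sh):
    Q=Ro.from_rotvec(np.radians(a)*np.cross(D,[0,0,1])); return tip+Q.apply(p0-tip)+sh[0]*D+np.array([0,0,sh[1]]),Q.as_matrix()@R0
st=(None,None)
for a,sh in [(18,(.008,.002)),(22,(.014,0)),(26,(.02,0)),(30,(.026,0)),(34,(.032,0)),(38,(.038,0)),(40,(.045,0)),(40,(.06,.012)),(40,(.075,.025)),(40,(.09,.038)),(40,(.1,.06))]:
    print(a,sh,end=" "); st=plan(*go(a,sh),1,*st)
E
```

```text
18 (0.008, 0.002) [-7.0, -0.7, -4.0, 0.2, -3.0, 0.0]
22 (0.014, 0) [-2.5, 0.0, -6.2, -0.0, -4.0, -0.0]
26 (0.02, 0) [-2.6, 0.0, -7.8, -0.0, -4.0, -0.0]
30 (0.026, 0) [-2.5, 0.0, -7.3, -0.0, -4.0, -0.0]
34 (0.032, 0) [-2.4, 0.0, -6.9, -0.0, -4.0, -0.0]
38 (0.038, 0) [-2.3, 0.0, -6.5, -0.0, -4.0, -0.0]
40 (0.045, 0) [-4.8, 0.0, -1.5, -0.0, -2.0, -0.0]
40 (0.06, 0.012) [-18.7, 0.0, -4.5, 0.0, 0.0, 0.0]
40 (0.075, 0.025) [-19.1, 0.0, -5.4, 0.0, 0.0, 0.0]
40 (0.09, 0.038) [-19.1, 0.0, -5.4, 0.0, 0.0, 0.0]
40 (0.1, 0.06) [-18.4, 0.1, -15.7, 0.0, 0.0, 0.0]
```

arm_command(
  rows="1 -7 -0.7 -4 0.2 -3 0; 1 -2.5 0 -6.2 0 -4 0; 1 -2.6 0 -7.8 0 -4 0; 1 -2.5 0 -7.3 0 -4 0; 1 0 0 0 0 0 0",
)

```text
time_s: 4.37
position: [0.5289, -0.1529, 0.0881]
tool_rot: [[0.93, 0.269, -0.249], [0.261, -0.963, -0.069], [-0.258, -0.001, -0.966]]
ft_force: [-0.3, -0.3, -0.7]
grip_width: 0.0229
```

```bash
python3 - <<'E'
from h import *
P,s=state()
im=eyes.get_image("side"); cv2.imwrite("pics/s2.png",cv2.resize(im[180:360,140:400,::-1],None,fx=3,fy=3))
m=eyes.camera_model("side"); print((proj("side",P,m)-[140,180])*3)
E
```

```text
tip [ 0.6322 -0.1228  0.0138] housing-x -0.0546
grip [ 0.5247 -0.1531  0.0782] housing-x 0.0571
butt [ 0.4855 -0.1642  0.1017] housing-x 0.0978
F [-0.3 -0.3 -0.7] w 0.022931713663047356 elev 30.0
[[556.88157053 318.57566399]
 [309.95214635 247.44092217]
 [208.72168603 218.27873267]]
```

View pics/s2.png

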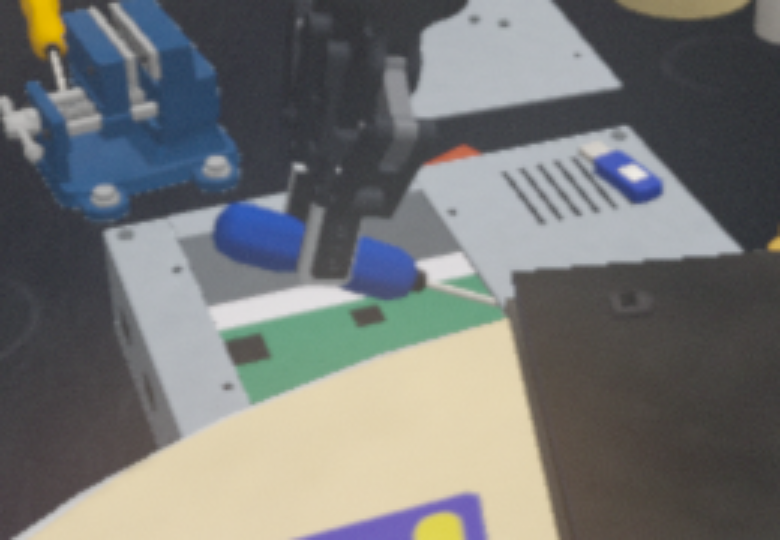

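The side crop shows the handle tilted in the fingers, with the butt at (217,228) against a prediction of (209,218) and the shank going under the lip at (497,300). Nothing looks disturbed, so I'm carrying on.

arm_command(
  rows="1 -2.4 0 -6.9 0 -4 0; 1 -2.3 0 -6.5 0 -4 0; 1 -4.8 0 -1.5 0 -2 0; 1 0 0 0 0 0 0",
)

```text
time_s: 4.75
position: [0.5235, -0.1541, 0.1046]
tool_rot: [[0.873, 0.269, -0.407], [0.245, -0.963, -0.111], [-0.422, -0.002, -0.907]]
ft_force: [0.4, -0.0, -0.8]
grip_width: 0.0225
```

arm_command(
  rows="1 -18.7 0 -4.5 0 0 0; 1 -19 0 -5.4 0 0 0; 1 -19 0 -5.4 0 0 0; 1 0 0 0 0 0 0",
)

```text
time_s: 5.08
position: [0.479, -0.1669, 0.1448]
tool_rot: [[0.875, 0.267, -0.404], [0.243, -0.964, -0.112], [-0.419, 0.0, -0.908]]
ft_force: [0.8, -0.4, -0.3]
grip_width: 0.0226
```

```bash
python3 - <<'E'
from h import *
P,s=state()
plan(s["position"]+[0,0,.1],s["tool_rot"],5)
E
```

```text
tip [ 0.5687 -0.1409  0.0533] housing-x 0.0114
grip [ 0.4732 -0.1676  0.1358] housing-x 0.1105
butt [ 0.4385 -0.1773  0.1659] housing-x 0.1466
F [ 0.8 -0.4 -0.3] w 0.022637735461005545 elev 39.8
[-8.4, 0.0, -18.2, 0.0, 0.0, 0.0]
[-8.4, 0.0, -18.2, 0.0, 0.0, 0.0]
[-8.4, 0.0, -18.2, 0.0, 0.0, 0.0]
[-8.4, 0.0, -18.2, 0.0, 0.0, 0.0]
[-8.4, 0.0, -18.2, 0.0, 0.0, 0.0]
```

arm_command(
  rows="1 -8.4 0 -18 0 0 0; 1 -8.4 0 -18 0 0 0; 1 -8.4 0 -18 0 0 0; 1 -8.4 0 -18 0 0 0; 1 -8.4 0 -18 0 0 0",
)

```text
time_s: 5.5
position: [0.4806, -0.1662, 0.2425]
tool_rot: [[0.874, 0.269, -0.406], [0.245, -0.963, -0.111], [-0.421, -0.002, -0.907]]
ft_force: [0.6, 0.2, -0.4]
grip_width: 0.0228
```

arm_command(
  rows="1 0 0 0 0 0 0; 1 0 0 0 0 0 0; 1 0 0 0 0 0 0; 1 0 0 0 0 0 0",
)

```text
time_s: 5.83
position: [0.4803, -0.1662, 0.2413]
tool_rot: [[0.872, 0.268, -0.409], [0.244, -0.963, -0.112], [-0.424, -0.002, -0.906]]
ft_force: [0.7, -0.5, -1.1]
grip_width: 0.0228
```

```bash
python3 - <<'E'
from h import *
P,s=state(); print(s["time_s"],np.abs(s["qvel"]).max())
for n in("side","top"):
    im=eyes.get_image(n); cv2.imwrite(f"pics/{n}_end.png",im[:,:,::-1]); print(n,proj(n,P).round(0).tolist())
a=cv2.imread("pics/side_end.png")[130:370,140:440];b=cv2.imread("pics/top_end.png")[130:370,230:430]
cv2.imwrite("pics/end.png",cv2.resize(np.hstack([a,b]),None,fx=1.6,fy=1.6))
E
```

```text
tip [ 0.5695 -0.1401  0.1493] housing-x 0.0105
grip [ 0.4745 -0.1669  0.2324] housing-x 0.1091
butt [ 0.4399 -0.1767  0.2626] housing-x 0.1451
F [ 0.7 -0.5 -1.1] w 0.022796541311158495 elev 40.1
5.8333 0.5334182200393559
side [[277.0, 206.0], [189.0, 154.0], [152.0, 132.0]]
top [[353.0, 283.0], [379.0, 348.0], [390.0, 377.0]]
```

View pics/end.png

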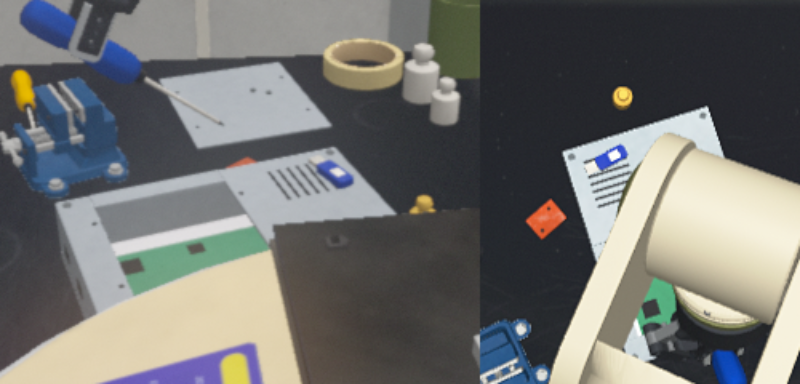

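The end view shows the tip at side pixel (279,207) against a prediction of (277,206), so the tip is about 0.149 m up. The housing corner is at top pixel (282,224), as at the start, and the stick, weight and block have not moved. I'm handing in.

```bash
python3 -c "
from rig import env; print(env.close_job())"
```

```text
the job is handed in; nothing more can be done
None
```

The screwdriver is out of the housing and still held in the gripper. I took it by the handle's waist, tilted it to about 40°, drew it out handle first through the hatch, lifted it clear and handed the job in at about 6 s of the 35 s allowed.

- **Height:** the blade tip is about 0.149 m and the butt about 0.263 m above the bench. These figures assume the screwdriver did not slip in the fingers. The last side picture supports that, with the tip within about 2 px of where I expected it.
- **Grip and stillness:** the opening held at about 23 mm and the arm was still in the final check. The wrist force showed only noise of about 1 N.
- **Housing and other objects:** I saw no movement of the housing, weight, block or stick. I judged this by eye from the start and end pictures; only one housing corner was checked against its pixel position.
- **Small disagreements:** the handle measured 96 mm against the stated 92 mm. Halfway through the tilt, the butt appeared about 4 px from its predicted place in the side view.

No check failed. The hand-in reports no verdict, so I can't confirm the result beyond these checks.

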